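Stand the knocked-over lantern-pole rack back on its drip sheet

ROBOT

A 7-joint arm with a two-finger parallel gripper is mounted at the origin on the work surface. World frame = base frame: x ahead of the robot, y to its left, z up, the work surface at z = 0. Lengths are in m, angles in rad, forces in N, time in s.
With the tool pointing down it reaches from about 0.425 to 0.925 m from the base axis. Payload 6.8 kg.
Tool frame: the origin (TCP) lies midway between the tips of the shut fingers; the grasp point (between the pads) lies 19 mm behind it (bot.hold_point_z is the distance from the TCP to the grasp point, in m); z points along the fingers, y is the line along which they close (so a half turn about z gives the same grasp; the last joint's range is limited). The gripper opens to 85 mm and grips with 20 to 120 N. Pads are 22 mm wide; open, the fingers measure 114 mm over their backs; the gripper's body (76 mm by 85 mm) begins 54 mm behind the grasp point. The pads swing forward as they close: fully open they stand 13 mm farther back than shut.
Start: joints at [1.115, 0.477, 0.022, 1.555, -0.011, 1.109, -0.083], TCP at [0.23, -0.635, 0.193] pointing down, gripper open.
Joint ranges: [-2.96, 2.96], [-0.34, 2.1], [-1.41, 1.46], [0.24, 2.44], [-1.37, 4.51], [0.17, 1.92], [-2.96, 2.96]. Speed limits (rad/s): [2.39, 2.39, 3.14, 3.14, 3.14, 3.14, 3.14].

INTERFACE

Orientations are given as a unit quaternion [w, x, y, z].
In Python, from station import bot gives the robot as it stands. The module is installed in compiled form; this text tells all that it offers.
- The arm moves only by the tool step_arm, never from a script. Its argument "increments" is a list that holds one entry, the list of rows, each a list of 7 numbers: the opening, from -1 (shut) to 1 (fully open), then the shift along the tool's x, y, z in mm, then the turn, a rotation vector about the tool's x, y, z in degrees. In form: [[[grip, x, y, z, ax, ay, az], ...]]. A call has 1 to 10 rows; each row is the pose to reach, as a shift and turn from the pose commanded when the call began, along the tool's axes at that moment; what a row does not reach only later rows make up. A row lasts 1/12 s, in which the tool goes at most 41.7 mm and 7.16 degrees, less where a joint would pass 70% of its speed; a pose out of reach is approached as far as the arm can. A call with a gripper value outside its range is refused whole. The fingers move at their own pace and stop on an object; "force" is the grip in N (left out, the last holds). Time passes only in rows, so rows that repeat a pose let the fingers close. It gives the time, the measured TCP pose, the force, the opening and the grip force at its end, in the units of the state.
- bot.get_obs(): the state, without advancing time (a new reading comes with each control period).
- bot.read_camera(name): name is "scene" or "top"; returns a dict with "image" (400x640x3 uint8, red, green, blue), "camera_matrix" (3x3 intrinsics, pixels), "R" (3x3) and "t" (3): a world point X has camera coordinates R X + t. Camera axes: x right, y down, z forward; pixel columns grow to the right and rows downward; lengths in m; the calibration is good to about 2 mm. A picture is of the moment at which its call begins. There is no depth.
- bot.hand_in(): hands the job in; it is judged then, once.
The state is a dict: "t": time; "q": joint angles; "joint_vel": joint speeds; "joint_torque": joint torques, N m; "eef_pos": TCP position; "tool_rot": TCP orientation; "contact_force": force on the tool from outside, world axes, zero at the start; "torque": the same for the moment, N m; "gripper_width": opening from 0.0 (shut) to 1.0 (fully open); "grasp_force": force on a finger pad.
Only numpy, scipy, OpenCV 4.12 (cv2) and the standard library are available. Lean on these libraries where they do the work, as an engineer would, in place of code of your own. Each camera call takes 0.05 s, during which the arm holds its last target. There are 200 camera calls.

TASK

The wooden drying rack for lantern poles has been knocked over onto its long side. By light pushing alone, without gripping or picking it up, tip it back onto its base so that the pole holes face up, and push it along the bench until its whole base stands on the brown paper drip sheet. Leave the brush pot, the two paint jars and the pliers where they are.

Things in the scene. Friction and masses are not known exactly. Their poses are not given: they have to be found in the camera images.
- rack: Loose rack of pale wood, 120 (its x) by 180 (its y) by 60 mm tall (its z): 24 mm base board, steel ballast under it, end cheeks, 14 mm top board with seven 13 mm holes. 0.7 to 0.9 kg, friction on the bench 0.5 to 0.7. Origin: centre of its underside; z points to the holes. At the start it lies on its own -x side, x up, holes within 25 degrees of facing -x (the robot), origin 60 mm up.
- rack_push (a point): Middle of the top board's edge that is uppermost (120 mm up) at the start: rack's own x = 60, y = 0, z = 60 mm. A push of 1 to 3 N on the holed face up to 20 mm below it, level, towards the underside, tips the rack without sliding. Past about 18 degrees it falls onto its base by itself and stands with its underside's centre 60 mm farther along the push. Pushed low, it only slides.
- sheet: Flat sheet of brown kraft paper, fixed on the bench, 280 mm (its x) by 300 mm (its y), less than 1 mm thick: things slide over it as over the bench. Its origin is its centre. It lies to the right or to the left of the rack.
- rack_c1 (a point): Underside corner of the rack at its own x = -60, y = -90 mm. It belongs to the long edge that stays on the bench while the rack lies, tips and stands (height 0).
- rack_c2 (a point): Underside corner of the rack at its own x = -60, y = 90 mm. It belongs to the long edge that stays on the bench while the rack lies, tips and stands (height 0).
- rack_c3 (a point): Underside corner of the rack at its own x = 60, y = 90 mm. It is up at about 120 mm while the rack lies, and at height 0 when the rack stands.
- rack_c4 (a point): Underside corner of the rack at its own x = 60, y = -90 mm. It is up at about 120 mm while the rack lies, and at height 0 when the rack stands.
- brush_pot: Bystander: loose bamboo pot, 80 mm across and 110 mm tall, with brushes standing in it to about 210 mm. Origin at the centre of its underside, z up.
- jar_a: Bystander: loose paint jar with a black lid, 72 mm across, 77 mm tall. Origin at the centre of its underside, z up.
- jar_b: Bystander: a second loose paint jar like jar_a. Origin at the centre of its underside, z up.
- pliers: Bystander: loose needle-nose pliers lying flat, about 170 mm long and 55 mm wide, 12 mm high. Origin at the pivot, nose along its x.

How it is judged:
At the end, for the whole second after the job is handed in: The rack stands at rest on its base, holes up (within 3.5 degrees of upright), and all four corners of its underside are on the drip sheet (at most 5 mm over its edge) (angle between rack's own z axis and vertical below 0.06 rad and x of rack_c1 in the frame of sheet between -0.145 and 0.145 m and y of rack_c1 in the frame of sheet between -0.155 and 0.155 m and x of rack_c2 in the frame of sheet between -0.145 and 0.145 m and y of rack_c2 in the frame of sheet between -0.155 and 0.155 m and x of rack_c3 in the frame of sheet between -0.145 and 0.145 m and y of rack_c3 in the frame of sheet between -0.155 and 0.155 m and x of rack_c4 in the frame of sheet between -0.145 and 0.145 m and y of rack_c4 in the frame of sheet between -0.155 and 0.155 m and linear speed of rack below 0.02 m/s and angular speed of rack below 0.1 rad/s); the robot touches nothing.
It fails at once if the rack is lifted: either end of the long edge it tips about rises more than 20 mm off the bench (height (world z) of any of rack_c1, rack_c2 above 0.02 m).
It fails at once if the fingers squeeze or ram the rack with more than 40 N (contact force between the fingers and rack above 40 N).
It fails at once if the brush pot, a paint jar or the pliers is moved more than 20 mm or tipped over (distance of any of brush_pot, jar_a, jar_b, pliers from where it was at the start of the episode above 0.02 m or angle between any of brush_pot, jar_a, jar_b, pliers's own z axis and vertical above 0.3 rad).
It also fails if it takes over 67 s, if anything falls off the work surface, if the arm or the gripper's body presses on something with over 40 N, if the wrist force passes 120 N, or if a joint passes its speed limit or range.

## Working session

There is one attempt and no reset: what is moved stays moved. The work goes in short steps, Python scripts to look and compute and a tool call to move; the robot and the scene stay as the last step left them, time stands still between calls to the robot, and variables do not carry over. Pictures are saved under pics/ and viewed, at most 10 in all, crops included, and the job is handed in when it is done.

Besides the shell and the picture viewer there is one more tool, called by a JSON object that holds its "method" and its "body". step_arm: Moves the arm, as the interface text tells. Its arguments: {"type":"object","properties":{"increments":{"type":"array"},"force":{"type":"number"}},"required":["increments"]}

```bash
mkdir -p pics; cat > h.py <<'E'
import numpy as np, cv2
from station import bot
def cast(c,u,v,z):
    K,R,t=map(np.array,(c["camera_matrix"],c["R"],c["t"]))
    d=R.T@np.linalg.inv(K)@np.array([u,v,1.]); o=-R.T@t
    return o+d*(z-o[2])/d[2]
def proj(c,X):
    K,R,t=map(np.array,(c["camera_matrix"],c["R"],c["t"]))
    p=K@(R@np.array(X)+t); return p[:2]/p[2]
def snap(n,f):
    c=bot.read_camera(n); cv2.imwrite("pics/"+f,np.array(c["image"])[:,:,::-1]); return c
E
python3 - <<'E'
from h import *
for n in("scene","top"):
    c=snap(n,n+"0.png"); R,t=np.array(c["R"]),np.array(c["t"]); print(n,-R.T@t,R.round(2).tolist())
o=bot.get_obs();print(o["eef_pos"],o["tool_rot"],o["t"],o["gripper_width"])
E
```

```text
scene [ 1.431658   -0.1209024   0.68905742] [[0.11, 0.99, 0.02], [0.55, -0.04, -0.84], [-0.83, 0.1, -0.55]]
top [ 0.30369507 -0.00336578  1.59008011] [[-0.0, -1.0, 0.0], [-0.99, 0.0, -0.17], [0.17, -0.0, -0.99]]
[ 0.22982705 -0.63403603  0.19250584] [-8.17427350e-04  9.84915363e-01  1.73034719e-01 -2.11007831e-04] 0.1 0.9993061185472648
```

View pics/scene0.png

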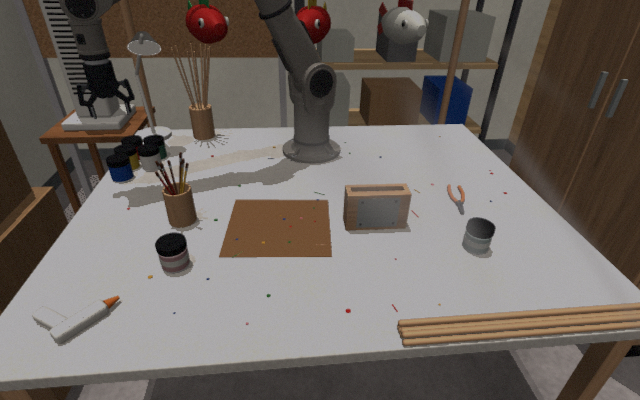

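View pics/top0.png

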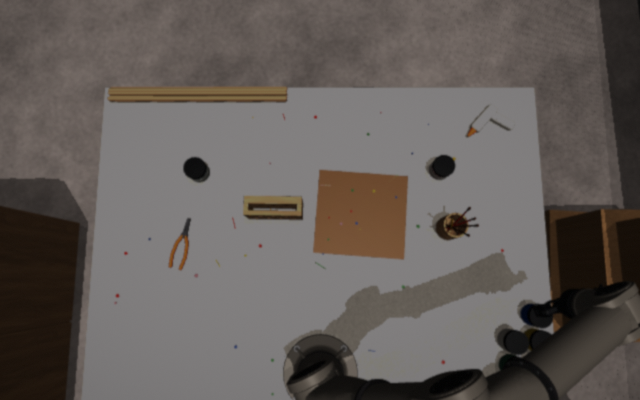

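The scene view shows the rack at about (376,207) with its ballasted underside towards the camera, and the sheet at (278,227). In the top view the rack is at (272,206), the sheet at (361,214), the jars at (196,168) and (442,166), the pot at (455,226) and the pliers at (181,245).

```bash
python3 - <<'E'
from h import *
T=bot.read_camera("top"); S=bot.read_camera("scene")
def mask(c,lo,hi,roi):
    im=np.array(c["image"]); h=cv2.cvtColor(im,cv2.COLOR_RGB2HSV); m=cv2.inRange(h,np.array(lo),np.array(hi))
    k=np.zeros_like(m); x0,y0,x1,y1=roi; k[y0:y1,x0:x1]=m[y0:y1,x0:x1]; return cv2.morphologyEx(k,cv2.MORPH_CLOSE,np.ones((5,5)))
def big(m): return max(cv2.findContours(m,cv2.RETR_EXTERNAL,cv2.CHAIN_APPROX_NONE)[0],key=cv2.contourArea)
for n,c,p in(("T",T,[(272,198),(272,206),(360,200),(250,206)]),("S",S,[(376,190),(350,210),(376,212),(280,220)])):
    h=cv2.cvtColor(np.array(c["image"]),cv2.COLOR_RGB2HSV); print(n,[h[v,u].tolist() for u,v in p])
for n,c,roi,rr in(("T",T,(308,160,420,270),(235,185,307,225)),("S",S,(215,190,335,265),(338,178,415,235))):
    b=big(mask(c,(5,110,60),(20,255,255),roi)); q=cv2.approxPolyDP(b,8,True)[:,0]
    print(n,"sheet",[(p.tolist(),cast(c,*p,0)[:2].round(3).tolist()) for p in q])
    P=np.array([cast(c,*p,0)[:2] for p in b[:,0]],np.float32); print(cv2.minAreaRect(P))
    b=big(mask(c,(8,50,60),(28,255,255),rr)); q=cv2.approxPolyDP(b,3,True)[:,0]
    print(n,"rack",[(p.tolist(),cast(c,*p,.12)[:2].round(3).tolist(),cast(c,*p,0)[:2].round(3).tolist()) for p in q])
    P=np.array([cast(c,*p,.12)[:2] for p in b[:,0]],np.float32); print(cv2.minAreaRect(P))
print("jars top .077",cast(T,196,168,.077),cast(T,442,166,.077),"pot .11",cast(T,455,226,.11),"pliers",cast(T,189,220,0),cast(T,181,245,0),cast(T,172,267,0))
a=cv2.resize(np.array(T["image"])[180:230,230:330,::-1],None,fx=5,fy=5,interpolation=cv2.INTER_CUBIC)
b=cv2.resize(np.array(S["image"])[170:240,330:430,::-1],None,fx=5,fy=5,interpolation=cv2.INTER_CUBIC)
cv2.imwrite("pics/crop.png",np.vstack([a,b])[:600])
E
```

```text
T [[20, 113, 129], [14, 144, 39], [13, 141, 110], [14, 146, 35]]
S [[9, 43, 94], [13, 99, 88], [15, 6, 82], [13, 134, 114]]
T sheet [([320, 171], [0.65, 0.0]), ([314, 251], [0.381, 0.02]), ([402, 258], [0.357, -0.269]), ([406, 177], [0.629, -0.291])]
((0.5049023032188416, -0.1354321837425232), (0.2952374815940857, 0.2745889723300934), 85.53832244873047)
T rack [([244, 196], [0.545, 0.236], [0.564, 0.255]), ([243, 214], [0.488, 0.237], [0.504, 0.257]), ([249, 218], [0.476, 0.218], [0.49, 0.237]), ([279, 215], [0.485, 0.126], [0.5, 0.137]), ([294, 219], [0.473, 0.08], [0.487, 0.087]), ([302, 215], [0.485, 0.055], [0.5, 0.06]), ([302, 200], [0.532, 0.056], [0.551, 0.06]), ([298, 196], [0.544, 0.068], [0.564, 0.074])]
((0.5086968541145325, 0.14664985239505768), (0.1825311779975891, 0.07170609384775162), 89.9310531616211)
S sheet [([219, 256], [0.63, -0.294]), ([330, 256], [0.653, -0.001]), ([326, 201], [0.385, 0.019]), ([236, 200], [0.359, -0.271])]
((0.505471408367157, -0.13576987385749817), (0.29714351892471313, 0.2730131447315216), 85.47071075439453)
S rack [([406, 184], [0.494, 0.237], [0.296, 0.313]), ([345, 185], [0.488, 0.059], [0.289, 0.097]), ([345, 228], [0.69, 0.027], [0.534, 0.058]), ([405, 227], [0.697, 0.175], [0.542, 0.238]), ([410, 195], [0.553, 0.231], [0.368, 0.305])]
((0.5932304263114929, 0.13260211050510406), (0.20772191882133484, 0.21403801441192627), 89.01667022705078)
jars top .077 [0.64329614 0.39938969 0.077     ] [ 0.64909836 -0.39401064  0.077     ] pot .11 [ 0.45147197 -0.41759816  0.11      ] pliers [0.48369496 0.43573498 0.        ] [0.40092718 0.45841474 0.        ] [0.32927311 0.48445713 0.        ]
```

View pics/crop.png

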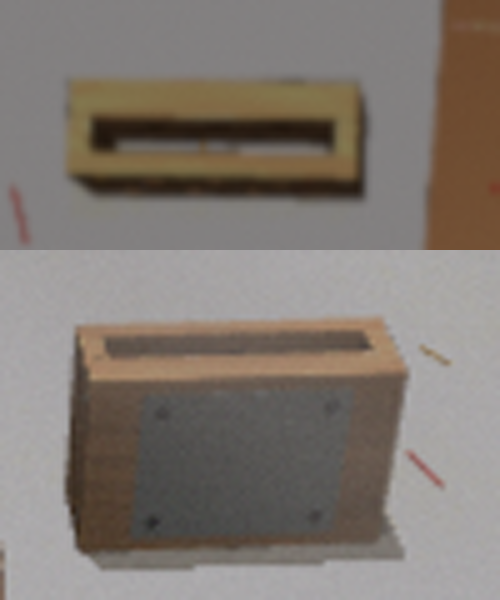

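Rack: the holed face is at x≈0.487 and the underside at x≈0.545, with y from 0.055 to 0.237 and yaw about 0 to -2°. The two views agree on the 0.12 m height. The sheet centre is (0.505,-0.136), turned about -4.4°. First I raise the arm and square the tool.

{"method": "step_arm", "body": {"increments": [[[1,0,0,-40,0,0,7],[1,0,0,-80,0,0,14],[1,0,0,-120,0,0,20],[1,0,0,-160,0,0,20],[1,0,0,-170,0,0,20],[1,0,0,-170,0,0,20]]]}}

```text
t: 0.7
eef_pos: [0.2307, -0.6363, 0.3682]
tool_rot: [0.004, 1.0, -0.001, 0.002]
contact_force: [-0.1, -0.5, -0.9]
gripper_width: 1.0
grasp_force: 0.0
```

{"method": "step_arm", "body": {"increments": [[[1,16,-36,0,0,0,0],[1,33,-72,0,0,0,0],[1,50,-109,0,0,0,0],[1,66,-145,0,0,0,0],[1,83,-181,0,0,0,0],[1,100,-218,0,0,0,0],[1,116,-254,0,0,0,0],[1,133,-291,0,0,0,0],[1,150,-327,0,0,0,0],[1,166,-364,0,0,0,0]]]}}

```text
t: 1.53
eef_pos: [0.3964, -0.2686, 0.3619]
tool_rot: [-0.0, 1.0, -0.0, -0.001]
contact_force: [0.6, -0.0, -0.2]
gripper_width: 1.005
grasp_force: 0.0
```

{"method": "step_arm", "body": {"increments": [[[1,10,-40,0,0,0,0],[1,20,-80,0,0,0,0],[1,27,-120,0,0,0,0],[1,32,-160,0,0,0,0],[1,34,-200,0,0,0,0],[1,34,-240,0,0,0,0],[1,34,-280,0,0,0,0],[1,34,-320,0,0,0,0],[1,34,-360,0,0,0,0],[1,34,-400,0,0,0,0]]]}}

```text
t: 2.37
eef_pos: [0.4299, 0.1307, 0.3621]
tool_rot: [0.0, 1.0, -0.001, -0.001]
contact_force: [0.9, -0.2, 0.6]
gripper_width: 1.001
grasp_force: 0.0
```

{"method": "step_arm", "body": {"increments": [[[1,0,-15,40,0,0,0],[1,0,-15,80,0,0,0],[1,0,-15,120,0,0,0],[1,0,-15,160,0,0,0],[1,0,-15,200,0,0,0],[1,0,-15,235,0,0,0],[1,0,-15,255,0,0,0],[1,0,-15,268,0,0,0],[1,0,-15,268,0,0,0],[1,0,-15,268,0,0,0]]]}}

```text
t: 3.2
eef_pos: [0.4297, 0.1439, 0.0944]
tool_rot: [0.0, 1.0, -0.0, -0.001]
contact_force: [0.3, 0.8, -0.5]
gripper_width: 1.0
grasp_force: 0.0
```

```bash
python3 - <<'E'
from h import *
S=snap("scene","s1.png");T=snap("top","t1.png");print(bot.get_obs()["q"],bot.get_obs()["eef_pos"])
a=cv2.resize(np.array(T["image"])[150:270,220:380,::-1],None,fx=4,fy=4)[:300*2]
cv2.imwrite("pics/c1.png",np.hstack([cv2.resize(np.array(S["image"])[80:260,310:430,::-1],(400,600)),a[40:,:400][:600] if a.shape[0]>=640 else cv2.resize(a,(400,600))]))
E
```

```text
[ 0.07322137  0.30929077 -0.6148515   2.12489992  0.25323151  0.77668517
 -2.2731571 ] [0.43136755 0.14439025 0.09599162]
```

View pics/c1.png

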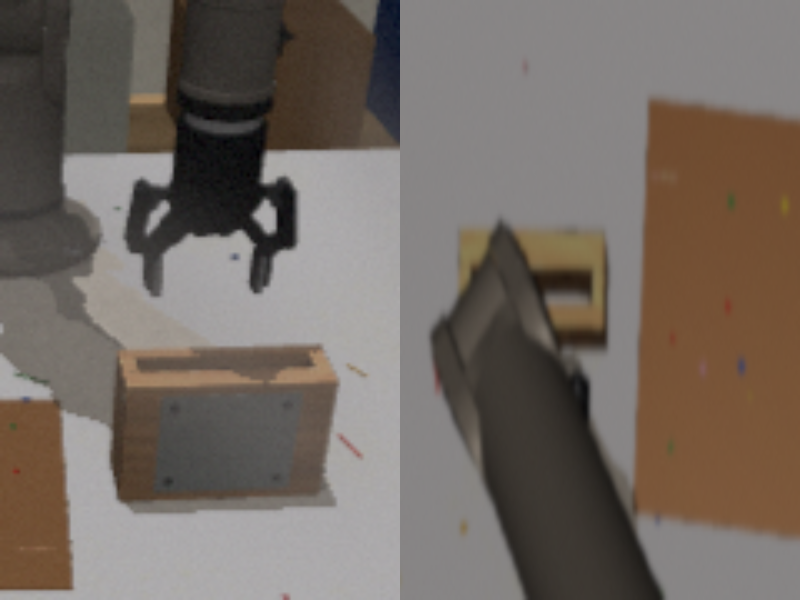

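The fingers stand open behind the rack's top edge, with tips at scene px about (356,167) and (388,167), before contact. I'll check the tip height against the calibration.

```bash
python3 - <<'E'
from h import *
S=bot.read_camera("scene")
for z in(.09,.108,.12,.14):print(z,proj(S,(.43,.097,z)),proj(S,(.43,.19,z)))
E
```

```text
0.09 [353.94079704 183.36533934] [383.75002597 182.3498057 ]
0.108 [354.34655236 178.23881601] [384.40049365 177.25575313]
0.12 [354.62085738 174.77310406] [384.840184  173.8123756]
0.14 [355.08495036 168.90951244] [385.58400039 167.98727484]
```

```bash
python3 - <<'E'
import cv2
a=cv2.imread("pics/s1.png")[130:200,335:415];cv2.imwrite("pics/c2.png",cv2.convertScaleAbs(cv2.resize(a,None,fx=8,fy=8,interpolation=cv2.INTER_NEAREST),alpha=1.5))
E
```

```text
(no output)
```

View pics/c2.png

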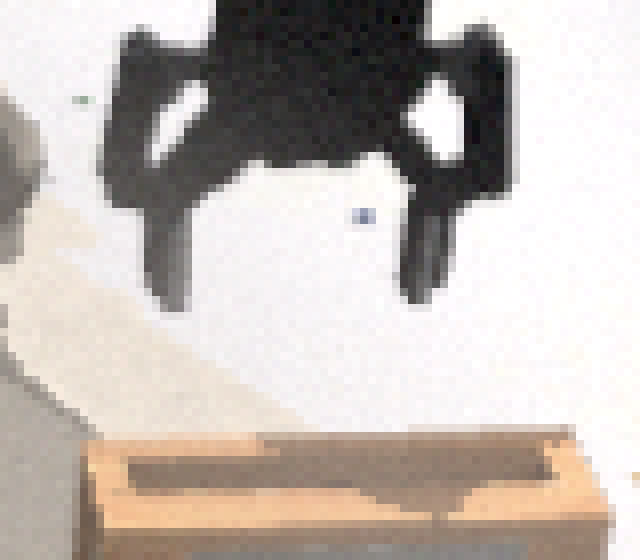

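The tips show at row 168.5, about 10 rows higher than the calibration predicts. I'll edge closer and look again.

{"method": "step_arm", "body": {"increments": [[[1,10,0,0,0,0,0],[1,20,0,0,0,0,0],[1,28,0,0,0,0,0],[1,32,0,0,0,0,0],[1,32,0,0,0,0,0]]]}}

```text
t: 3.77
eef_pos: [0.4647, 0.1441, 0.0956]
tool_rot: [-0.0, 1.0, -0.001, 0.0]
contact_force: [-0.5, 0.6, 1.2]
gripper_width: 1.005
grasp_force: 0.0
```

```bash
python3 - <<'E'
from h import *
S=snap("scene","s2.png");T=snap("top","t2.png");o=bot.get_obs();p=o["eef_pos"];print(p,o["contact_force"])
for dz in(.0,.013,.03,.045):print(dz,proj(S,(p[0]+.011,p[1]-.05,p[2]+dz)),proj(S,(p[0]+.011,p[1]+.05,p[2]+dz)))
a=cv2.resize(cv2.imread("pics/s2.png")[130:200,335:415],None,fx=7,fy=7,interpolation=cv2.INTER_NEAREST)[:,:400]
a=cv2.resize(cv2.imread("pics/s2.png")[130:205,340:400],(400,500),interpolation=cv2.INTER_NEAREST)
b=cv2.resize(cv2.imread("pics/t2.png")[180:230,235:315],(400,250),interpolation=cv2.INTER_CUBIC)
cv2.imwrite("pics/c3.png",cv2.convertScaleAbs(np.hstack([a,np.vstack([b,b*0])]),alpha=1.4))
E
```

```text
[0.46305342 0.14412168 0.09527269] [-0.04777813 -0.49527283  0.32460622]
0.0 [355.6951031  189.44851113] [388.81985101 188.26596557]
0.013 [356.00868878 185.66315505] [389.33597065 184.50679865]
0.03 [356.42472897 180.64104989] [390.02062891 179.52007768]
0.045 [356.79756235 176.1405029 ] [390.63409876 175.05185869]
```

View pics/c3.png

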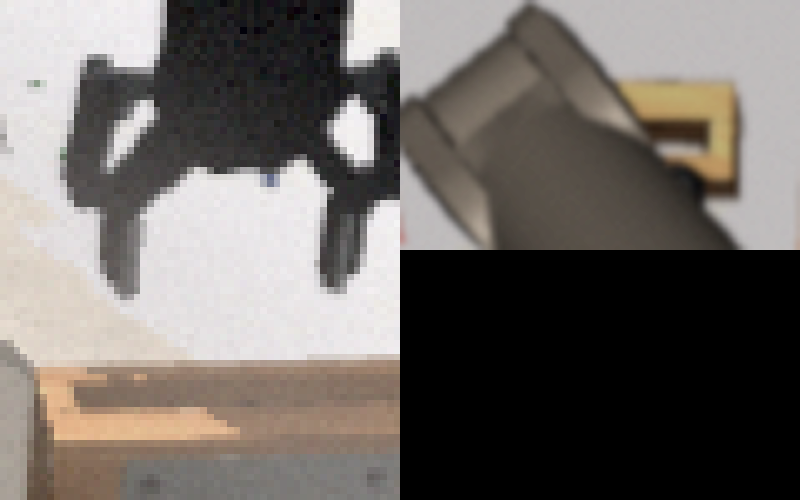

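Tips are now at rows 174–175, still clear of the rack's far top edge (row 184). I'll advance slowly and let the contact force tell.

{"method": "step_arm", "body": {"increments": [[[1,3,0,0,0,0,0],[1,6,0,0,0,0,0],[1,9,0,0,0,0,0],[1,12,0,0,0,0,0],[1,15,0,0,0,0,0],[1,15,0,0,0,0,0]]]}}

```text
t: 4.37
eef_pos: [0.4788, 0.1441, 0.0955]
tool_rot: [-0.0, 1.0, -0.001, 0.0]
contact_force: [0.1, 0.2, -0.3]
gripper_width: 1.003
grasp_force: 0.0
```

```bash
python3 - <<'E'
from h import *
S=snap("scene","s3.png");T=snap("top","t3.png");o=bot.get_obs();print(o["eef_pos"],o["contact_force"])
for c,u0,u1,v0,v1 in((S,345,400,150,192),):
    g=cv2.cvtColor(np.array(c["image"]),cv2.COLOR_RGB2HSV)
    m=(g[v0:v1,u0:u1,2]<75)&(g[v0:v1,u0:u1,1]<80)
    for r in range(10,42,2):print(v0+r,''.join('#' if x else '.' for x in m[r]))
g=np.array(T["image"]).max(2)[195:235,270:320]
for r in range(0,40,2):print(195+r,''.join('#' if x<30 else '.' for x in g[r]))
E
```

```text
[0.47810527 0.14409025 0.09534025] [ 0.67702345 -0.06719715  0.87223393]
160 ......###############.........................#########
162 .......###########...........................########..
164 ...........#####.............................######....
166 ............###..............................######....
168 ...........####.............................######.....
170 ...........###..............................###.##.....
172 ............##..............................###.##.....
174 ............##...............................##........
176 .......................................................
178 .......................................................
180 .......................................................
182 .......................................................
184 .......................................................
186 .......................................................
188 .......................................................
190 .......................................................
195 ..................................................
197 ........
[... 332 characters left out ...]
..........#####.........................
211 ......................###.........................
213 .......................##.........................
215 ..................................................
217 ..................................................
219 ..................................................
221 ..................................................
223 ..................................................
225 ..................................................
227 ..................................................
229 ..................................................
231 ..................................................
233 ..................................................
```

```bash
python3 - <<'E'
from h import *
S=bot.read_camera("scene");T=bot.read_camera("top")
print(bot.get_obs()["eef_pos"])
for z in(.108,.14,.16,.18,.2,.22):
    print(z,"knuckle T",cast(T,294.5,211,z)[:2].round(3),"S knuckle low",cast(S,350,158,z)[:2].round(3),"S tips",cast(S,358,175,z)[:2].round(3),cast(S,391,174.5,z)[:2].round(3))
E
```

```text
[0.47790425 0.1440674  0.09535313]
0.108 knuckle T [0.499 0.079] S knuckle low [0.296 0.106] S tips [0.411 0.112] [0.414 0.215]
0.14 knuckle T [0.495 0.078] S knuckle low [0.358 0.094] S tips [0.467 0.099] [0.47  0.196]
0.16 knuckle T [0.492 0.076] S knuckle low [0.397 0.086] S tips [0.502 0.091] [0.505 0.185]
0.18 knuckle T [0.49  0.075] S knuckle low [0.436 0.078] S tips [0.537 0.083] [0.54  0.173]
0.2 knuckle T [0.487 0.074] S knuckle low [0.475 0.07 ] S tips [0.573 0.075] [0.575 0.162]
0.22 knuckle T [0.484 0.073] S knuckle low [0.515 0.062] S tips [0.608 0.067] [0.61 0.15]
```

Across both views the tips come out at x≈0.475, z≈0.145, so they seem to pass above the rack. I'll advance 14 mm more as a test.

{"method": "step_arm", "body": {"increments": [[[1,3,0,0,0,0,0],[1,6,0,0,0,0,0],[1,9,0,0,0,0,0],[1,12,0,0,0,0,0],[1,14,0,0,0,0,0],[1,14,0,0,0,0,0]]]}}

```text
t: 5.07
eef_pos: [0.4927, 0.1441, 0.0954]
tool_rot: [-0.0, 1.0, -0.001, 0.0]
contact_force: [-0.3, -0.7, 0.1]
gripper_width: 0.999
grasp_force: 0.0
```

```bash
python3 - <<'E'
from h import *
S=snap("scene","s4.png");T=snap("top","t4.png");o=bot.get_obs();print(o["eef_pos"],o["contact_force"])
d=cv2.absdiff(cv2.imread("pics/s3.png"),cv2.imread("pics/s4.png")).max(2); print(d[195:235,340:415].max(),d[195:235,340:415].mean())
cv2.imwrite("pics/c4.png",cv2.convertScaleAbs(cv2.resize(cv2.imread("pics/s4.png")[130:240,335:425],None,fx=5,fy=5,interpolation=cv2.INTER_NEAREST),alpha=1.4))
E
```

```text
[0.49205607 0.14407502 0.0953288 ] [ 0.58087301  0.10282766 -0.67669748]
62 3.4673333333333334
```

View pics/c4.png

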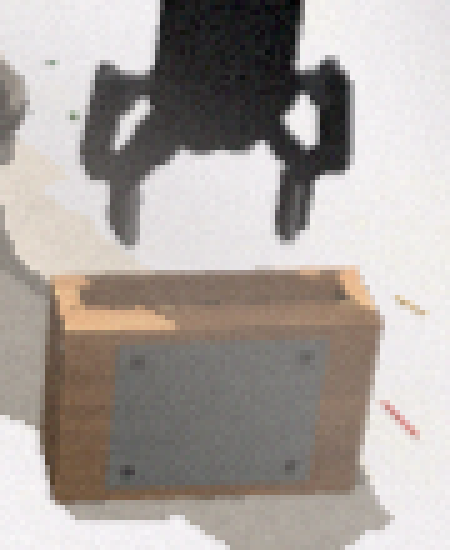

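The rack is untouched and the fingers sit above it, at tip row 178.5 (z≈0.143). The open tips are therefore about 47 mm above the reported TCP. I'll back off 42 mm and go down 38 mm.

{"method": "step_arm", "body": {"increments": [[[1,-20,0,0,0,0,0],[1,-42,0,0,0,0,0],[1,-42,0,0,0,0,0],[1,-42,0,20,0,0,0],[1,-42,0,38,0,0,0],[1,-42,0,38,0,0,0],[1,-32,0,38,0,0,0],[1,-26,0,38,0,0,0],[1,-22,0,38,0,0,0],[1,-22,0,38,0,0,0]]]}}

```text
t: 6.0
eef_pos: [0.4724, 0.1445, 0.0584]
tool_rot: [-0.001, 1.0, -0.001, 0.001]
contact_force: [-0.6, -0.0, -0.1]
gripper_width: 0.998
grasp_force: 0.0
```

```bash
python3 - <<'E'
from h import *
S=snap("scene","s5.png");o=bot.get_obs();print(o["eef_pos"],o["contact_force"])
g=cv2.cvtColor(np.array(S["image"]),cv2.COLOR_RGB2HSV);v0,v1,u0,u1=150,196,342,412
m=(g[v0:v1,u0:u1,2]<75)&(g[v0:v1,u0:u1,1]<80)
for r in range(10,46,2):print(v0+r,''.join('#' if x else '.' for x in m[r]))
E
```

```text
[0.47142221 0.14434362 0.05812077] [-0.8725437  -0.54960922 -0.70286066]
160 .........#######.....##########################......######...........
162 .........#####......##########################.......######...........
164 ........#####.....#############################......######...........
166 ........#####....################################....######...........
168 ........#####..##########....##.....##.......##############...........
170 ........###############.......................#############...........
172 .........###########..........................#########...............
174 .............#####............................######..................
176 .............###..............................###.#...................
178 .............###..............................###.#...................
180 .............###.............................###.##...................
182 .............###.............................###.#....................
184 ......................................................................
186 ......................................................................
188 ......................................................................
190 ......................................................................
192 ...#..................................................................
194 ...##.................................................................
```

The tips now vanish behind the rack's top edge (row 184), which is what I want. Pushing slowly.

{"method": "step_arm", "body": {"increments": [[[1,2,0,0,0,0,0],[1,4,0,0,0,0,0],[1,6,0,0,0,0,0],[1,8,0,0,0,0,0],[1,10,0,0,0,0,0],[1,12,0,0,0,0,0],[1,14,0,0,0,0,0],[1,16,0,0,0,0,0],[1,18,0,0,0,0,0],[1,20,0,0,0,0,0]]]}}

```text
t: 6.88
eef_pos: [0.4904, 0.1441, 0.0574]
tool_rot: [-0.0, 1.0, -0.001, 0.0]
contact_force: [-1.1, -0.8, 0.6]
gripper_width: 1.001
grasp_force: 0.5
```

```bash
cat > rk.py <<'E'
from h import *
def ro(c,box):  # wood/rack corners by mask
    g=cv2.cvtColor(np.array(c["image"]),cv2.COLOR_RGB2HSV); m=cv2.inRange(g,np.array((5,45,60)),np.array((28,255,255)))
    k=np.zeros_like(m); x0,y0,x1,y1=box; k[y0:y1,x0:x1]=m[y0:y1,x0:x1]
    b=max(cv2.findContours(k,cv2.RETR_EXTERNAL,cv2.CHAIN_APPROX_NONE)[0],key=cv2.contourArea)
    return cv2.boundingRect(b),cv2.approxPolyDP(cv2.convexHull(b),3,True)[:,0].tolist()
E
python3 - <<'E'
from rk import *
S=snap("scene","s6.png");o=bot.get_obs();print(o["eef_pos"],o["contact_force"]); print(ro(S,(338,170,420,250)))
E
```

```text
[0.49093869 0.14414801 0.05749864] [-0.67501377 -0.40132893  0.13560147]
((343, 185, 70, 46), [[408, 185], [412, 199], [405, 227], [345, 228], [346, 186]])
```

The rack is tilting about its lower edge: the bottom corners haven't moved and the top corner went from row 195 to 199. Continuing.

{"method": "step_arm", "body": {"increments": [[[1,2,0,0,0,0,0],[1,5,0,0,0,0,0],[1,8,0,0,0,0,0],[1,11,0,0,0,0,0],[1,14,0,0,0,0,0],[1,17,0,0,0,0,0],[1,20,0,0,0,0,0],[1,23,0,0,0,0,0],[1,26,0,0,0,0,0],[1,29,0,0,0,0,0]]]}}

```text
t: 7.77
eef_pos: [0.5194, 0.144, 0.0574]
tool_rot: [0.0, 1.0, -0.001, 0.0]
contact_force: [0.3, 0.7, -0.4]
gripper_width: 0.995
grasp_force: 0.0
```

```bash
python3 - <<'E'
from rk import *
S=snap("scene","s7.png");o=bot.get_obs();print(o["eef_pos"],o["contact_force"]); print(ro(S,(338,170,430,280)))
E
```

```text
[0.52006716 0.1440174  0.05745542] [1.06994413 0.66546501 0.66815741]
((346, 212, 75, 46), [[408, 212], [420, 237], [417, 255], [352, 257], [347, 214]])
```

The rack has fallen onto its base. I'll raise the tool and turn it -90° about its z.

{"method": "step_arm", "body": {"increments": [[[1,-20,0,-40,0,0,0],[1,-30,0,-80,0,0,0],[1,-30,0,-120,0,0,0],[1,-30,0,-160,0,0,0],[1,-30,-40,-160,0,0,-7],[1,-30,-80,-160,0,0,-14],[1,-30,-120,-160,0,0,-21],[1,-30,-160,-160,0,0,-28],[1,-30,-180,-160,0,0,-35],[1,-30,-180,-160,0,0,-42]]]}}

```text
t: 8.65
eef_pos: [0.4872, 0.3304, 0.2179]
tool_rot: [-0.002, 0.931, 0.364, 0.0]
contact_force: [-0.5, 0.0, -0.9]
gripper_width: 1.003
grasp_force: 0.0
```

```bash
python3 - <<'E'
from rk import *
S=snap("scene","s8.png");T=snap("top","t8.png");o=bot.get_obs();print(o["eef_pos"],o["tool_rot"],np.round(o["q"],2))
b,q=ro(S,(338,170,430,280));print([(p,cast(S,*p,.06)[:2].round(3).tolist(),cast(S,*p,0)[:2].round(3).tolist()) for p in q])
b,q=ro(T,(235,140,309,205));print([(p,cast(T,*p,.06)[:2].round(3).tolist()) for p in q])
E
```

```text
[0.48863934 0.32529277 0.21703491] [-4.24360108e-04  9.33151216e-01  3.59483588e-01 -4.21354210e-04] [-0.08  0.42 -0.81  1.7   0.33  1.16 -1.81]
[([409, 212], [0.55, 0.238], [0.466, 0.273]), ([420, 237], [0.665, 0.234], [0.592, 0.267]), ([417, 255], [0.734, 0.203], [0.668, 0.234]), ([352, 257], [0.729, 0.042], [0.662, 0.057]), ([347, 214], [0.547, 0.058], [0.463, 0.076])]
[([303, 163], [0.663, 0.055]), ([302, 200], [0.541, 0.058]), ([247, 197], [0.551, 0.236]), ([248, 162], [0.667, 0.235])]
```

View pics/t8.png

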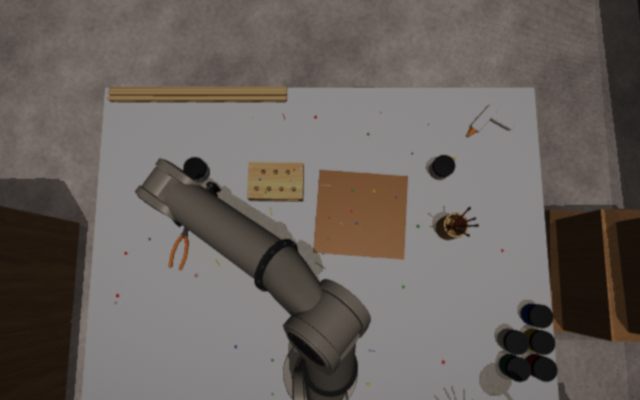

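The rack stands with x from 0.547 to 0.667, y from 0.057 to 0.237, and yaw about -1.5°, its holes visible in the top view at (275,182). The gripper fits between it and the jar at (196,168). Next I move above (0.606, 0.305) and finish the turn.

{"method": "step_arm", "body": {"increments": [[[1,20,25,0,0,0,-7],[1,40,50,0,0,0,-14],[1,60,75,0,0,0,-21],[1,74,93,0,0,0,-28],[1,74,93,0,0,0,-35],[1,74,93,0,0,0,-42],[1,74,93,0,0,0,-47],[1,74,93,0,0,0,-47],[1,74,93,0,0,0,-47]]]}}

```text
t: 9.5
eef_pos: [0.6068, 0.303, 0.2171]
tool_rot: [0.0, 0.716, 0.698, -0.0]
contact_force: [-0.6, 1.2, 0.0]
gripper_width: 1.004
grasp_force: 0.0
```

{"method": "step_arm", "body": {"increments": [[[1,0,0,40,0,0,0],[1,0,0,80,0,0,0],[1,0,0,120,0,0,0],[1,0,0,160,0,0,0],[1,0,0,190,0,0,0],[1,0,0,205,0,0,0],[1,0,0,205,0,0,0]]]}}

```text
t: 10.08
eef_pos: [0.6046, 0.3021, 0.0087]
tool_rot: [-0.0, 0.715, 0.699, -0.003]
contact_force: [-0.0, -0.0, -0.1]
gripper_width: 0.999
grasp_force: 0.0
```

```bash
python3 - <<'E'
from rk import *
S=snap("scene","s9.png");o=bot.get_obs();p=o["eef_pos"];print(p,o["contact_force"])
for z in(.02,.04,.06,.08):print(z,proj(S,(p[0]+.05,p[1],z)),proj(S,(p[0]-.05,p[1],z)))
cv2.imwrite("pics/c9.png",cv2.convertScaleAbs(cv2.resize(cv2.imread("pics/s9.png")[140:270,340:480],None,fx=4,fy=4,interpolation=cv2.INTER_NEAREST),alpha=1.4))
E
```

```text
[0.60599819 0.3036105  0.01163553] [ 0.14043689 -0.21218781  0.313873  ]
0.02 [441.53089778 245.23344426] [429.20281215 223.38686647]
0.04 [442.9555504  239.47607279] [430.40260552 217.8428273 ]
0.06 [444.41037071 233.59678632] [431.62590988 212.19014786]
0.08 [445.89632716 227.59167099] [432.87342315 206.42560321]
```

View pics/c9.png

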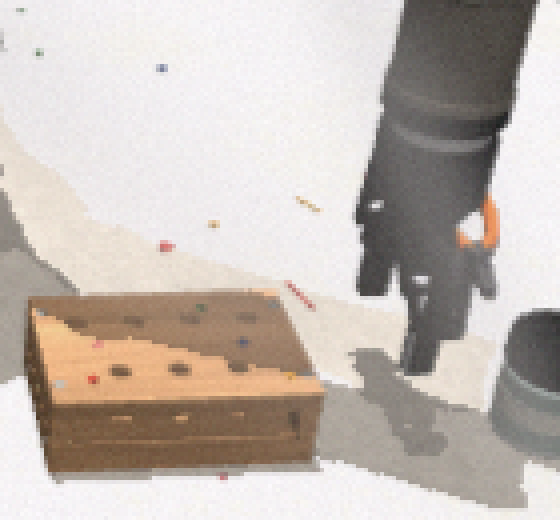

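The finger tips are at scene px (444,233) and (433,214), z≈0.058, which confirms the roughly 48 mm offset. They are clear of the jar. I'll lower 32 mm and start the sideways push.

{"method": "step_arm", "body": {"increments": [[[1,0,0,16,0,0,0],[1,0,0,32,0,0,0],[1,0,0,32,0,0,0],[1,-15,0,32,0,0,0],[1,-30,0,32,0,0,0],[1,-38,0,32,0,0,0],[1,-43,0,32,0,0,0],[1,-48,0,32,0,0,0],[1,-53,0,32,0,0,0],[1,-58,0,32,0,0,0]]]}}

```text
t: 10.97
eef_pos: [0.6056, 0.2463, -0.0192]
tool_rot: [-0.0, 0.714, 0.7, 0.0]
contact_force: [1.6, 6.6, -0.1]
gripper_width: 0.998
grasp_force: 5.4
```

{"method": "step_arm", "body": {"increments": [[[1,-7,0,0,0,0,0],[1,-15,0,0,0,0,0],[1,-24,0,0,0,0,0],[1,-34,0,0,0,0,0],[1,-44,0,0,0,0,0],[1,-54,0,0,0,0,0],[1,-64,0,0,0,0,0],[1,-74,0,0,0,0,0],[1,-82,0,0,0,0,0],[1,-88,0,0,0,0,0]]]}}

```text
t: 11.8
eef_pos: [0.6041, 0.1576, -0.0192]
tool_rot: [0.0, 0.714, 0.7, 0.0]
contact_force: [-0.1, 5.7, 2.0]
gripper_width: 0.999
grasp_force: 2.8
```

```bash
python3 - <<'E'
from rk import *
S=snap("scene","s10.png");T=snap("top","t10.png");o=bot.get_obs();print(o["eef_pos"],o["tool_rot"],o["contact_force"])
b,q=ro(S,(270,200,430,280));print([(p,cast(S,*p,.06)[:2].round(3).tolist(),cast(S,*p,0)[:2].round(3).tolist()) for p in q])
cv2.imwrite("pics/c10.png",np.hstack([cv2.resize(cv2.imread("pics/s10.png")[140:290,260:460],(400,300)),cv2.resize(cv2.imread("pics/t10.png")[130:280,220:420],(400,300))]))
E
```

```text
[ 0.60401849  0.15609187 -0.01962251] [ 5.97487168e-04  7.14317976e-01  6.99820753e-01 -6.21137512e-04] [ 1.08698729  1.6459839  -0.47445539]
[([270, 200], [0.459, -0.158], [0.367, -0.162]), ([327, 200], [0.471, 0.01], [0.379, 0.023]), ([378, 213], [0.549, 0.148], [0.465, 0.173]), ([387, 237], [0.659, 0.147], [0.585, 0.172]), ([385, 256], [0.732, 0.123], [0.665, 0.147]), ([270, 256], [0.709, -0.157], [0.64, -0.16])]
```

View pics/c10.png

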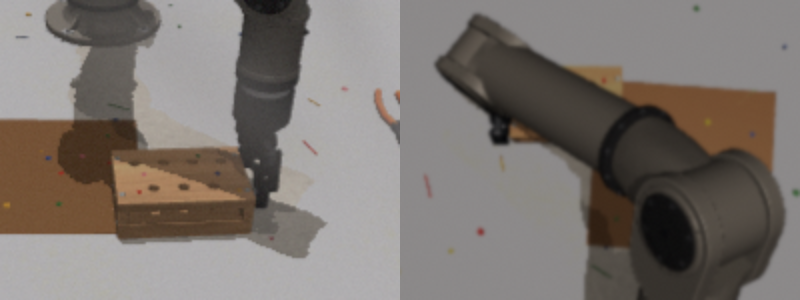

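The rack slides squarely, with its +y end now at y≈0.147 and its left end reaching the sheet. Pushing about 194 mm more.

{"method": "step_arm", "body": {"increments": [[[1,-7,0,0,0,0,0],[1,-15,0,0,0,0,0],[1,-24,0,0,0,0,0],[1,-34,0,0,0,0,0],[1,-45,0,0,0,0,0],[1,-56,0,0,0,0,0],[1,-67,0,0,0,0,0],[1,-78,0,0,0,0,0],[1,-89,0,0,0,0,0],[1,-100,0,0,0,0,0]]]}}

```text
t: 12.73
eef_pos: [0.6016, 0.0583, -0.0196]
tool_rot: [-0.0, 0.713, 0.701, 0.0]
contact_force: [0.2, 4.6, 1.7]
gripper_width: 1.001
grasp_force: 2.5
```

{"method": "step_arm", "body": {"increments": [[[1,-10,0,0,0,0,0],[1,-21,0,0,0,0,0],[1,-32,0,0,0,0,0],[1,-43,0,0,0,0,0],[1,-54,0,0,0,0,0],[1,-65,0,0,0,0,0],[1,-75,0,0,0,0,0],[1,-83,0,0,0,0,0],[1,-90,0,0,0,0,0],[1,-94,0,0,0,0,0]]]}}

```text
t: 13.57
eef_pos: [0.5999, -0.0364, -0.0196]
tool_rot: [-0.0, 0.714, 0.7, -0.0]
contact_force: [0.6, 5.8, 2.2]
gripper_width: 1.004
grasp_force: 2.7
```

{"method": "step_arm", "body": {"increments": [[[1,15,0,0,0,0,0],[1,40,0,0,0,0,0],[1,50,0,-40,0,0,0],[1,50,0,-80,0,0,0],[1,50,0,-120,0,0,0],[1,50,0,-160,0,0,0],[1,50,0,-200,0,0,0],[1,50,0,-200,0,0,0]]]}}

```text
t: 14.23
eef_pos: [0.605, 0.014, 0.1881]
tool_rot: [0.004, 0.714, 0.7, 0.003]
contact_force: [1.7, 0.6, 0.8]
gripper_width: 1.0
grasp_force: 0.0
```

```bash
cat > m.py <<'E'
from rk import *
import sys
S=snap("scene","s%s.png"%sys.argv[1]);T=snap("top","t%s.png"%sys.argv[1]);o=bot.get_obs();print(o["t"],o["eef_pos"],o["tool_rot"],np.round(o["q"],2))
A=np.array
# top face of the rack in the top view: paler than the sheet (less saturated/brighter)
for n,c,box in(("T",T,(280,120,430,290)),("S",S,(200,180,360,290))):
    g=cv2.cvtColor(np.array(c["image"]),cv2.COLOR_RGB2HSV)
    m=cv2.inRange(g,A((15,60,100)),A((28,255,255))) if n=="T" else cv2.inRange(g,A((5,40,120)),A((28,125,255)))
    k=np.zeros_like(m); x0,y0,x1,y1=box; k[y0:y1,x0:x1]=m[y0:y1,x0:x1]; k=cv2.morphologyEx(k,cv2.MORPH_OPEN,np.ones((3,3)))
    b=max(cv2.findContours(k,cv2.RETR_EXTERNAL,cv2.CHAIN_APPROX_NONE)[0],key=cv2.contourArea)
    q=cv2.approxPolyDP(cv2.convexHull(b),3,True)[:,0].tolist()
    P=np.array([cast(c,*p,.06)[:2] for p in b[:,0]],np.float32)
    print(n,[(p,cast(c,*p,.06)[:2].round(3).tolist()) for p in q],cv2.minAreaRect(P))
E
python3 m.py 11
```

```text
14.3333 [0.60173793 0.01252364 0.18170883] [ 1.69666622e-03  7.14372710e-01  6.99763341e-01 -1.40343152e-04] [ 0.57  0.54 -0.96  1.7   0.48  1.15 -0.55]
T [([356, 164], [0.66, -0.118]), ([389, 165], [0.656, -0.225]), ([390, 200], [0.541, -0.226]), ([379, 198], [0.547, -0.19])] ((0.6003977656364441, -0.17408135533332825), (0.11322306841611862, 0.11899091303348541), 89.94334411621094)
S [([310, 220], [0.568, -0.048]), ([311, 242], [0.664, -0.053]), ([242, 244], [0.658, -0.227]), ([246, 217], [0.541, -0.224]), ([306, 216], [0.549, -0.058])] ((0.6020070910453796, -0.13792359828948975), (0.1804230958223343, 0.12068718671798706), 88.39573669433594)
```

The rack is now at centre (0.602,-0.138), so it only needs a push of about 90 mm towards -x. I'll move to its far side and turn.

{"method": "step_arm", "body": {"increments": [[[1,-24,24,0,0,0,-7],[1,-48,48,0,0,0,-14],[1,-72,70,0,0,0,-21],[1,-96,92,0,0,0,-28],[1,-120,114,0,0,0,-35],[1,-147,136,0,0,0,-42],[1,-147,136,0,0,0,-49],[1,-147,136,0,0,0,-56],[1,-147,136,0,0,0,-63],[1,-147,136,0,0,0,-70]]]}}

```text
t: 15.17
eef_pos: [0.7328, -0.1366, 0.177]
tool_rot: [-0.002, 0.18, 0.984, -0.001]
contact_force: [0.8, -0.1, 0.1]
gripper_width: 1.002
grasp_force: 0.0
```

{"method": "step_arm", "body": {"increments": [[[1,0,0,0,0,0,-7],[1,0,0,0,0,0,-14],[1,0,0,0,0,0,-19],[1,0,0,40,0,0,-19],[1,0,0,80,0,0,-19],[1,0,0,120,0,0,-19],[1,0,0,160,0,0,-19],[1,0,0,185,0,0,-19],[1,0,0,195,0,0,-19],[1,0,0,195,0,0,-19]]]}}

```text
t: 16.0
eef_pos: [0.7308, -0.136, -0.0199]
tool_rot: [-0.004, 0.018, 1.0, -0.0]
contact_force: [-0.0, 0.6, 0.4]
gripper_width: 0.999
grasp_force: 0.0
```

{"method": "step_arm", "body": {"increments": [[[1,15,0,0,0,0,0],[1,30,0,0,0,0,0],[1,42,0,0,0,0,0],[1,48,0,0,0,0,0],[1,53,0,0,0,0,0],[1,58,0,0,0,0,0],[1,63,0,0,0,0,0],[1,70,0,0,0,0,0],[1,79,0,0,0,0,0],[1,88,0,0,0,0,0]]]}}

```text
t: 16.83
eef_pos: [0.6475, -0.1318, -0.0137]
tool_rot: [0.002, 0.018, 1.0, 0.0]
contact_force: [4.6, -0.1, 1.9]
gripper_width: 1.001
grasp_force: 2.6
```

{"method": "step_arm", "body": {"increments": [[[1,9,0,0,0,0,0],[1,18,0,0,0,0,0],[1,27,0,0,0,0,0],[1,36,0,0,0,0,0],[1,45,0,0,0,0,0],[1,52,0,0,0,0,0],[1,56,0,0,0,0,0],[1,56,0,0,0,0,0]]]}}

```text
t: 17.5
eef_pos: [0.5901, -0.1299, -0.0141]
tool_rot: [0.0, 0.018, 1.0, -0.0]
contact_force: [1.8, -0.2, 1.7]
gripper_width: 0.998
grasp_force: 1.1
```

{"method": "step_arm", "body": {"increments": [[[1,-15,0,0,0,0,0],[1,-45,0,0,0,0,0],[1,-80,0,0,0,0,0],[1,-100,0,-40,0,0,0],[1,-120,0,-80,0,0,0],[1,-140,0,-120,0,0,0],[1,-140,0,-160,0,0,0],[1,-140,0,-200,0,0,0],[1,-140,0,-200,0,0,0]]]}}

```text
t: 18.25
eef_pos: [0.7328, -0.133, 0.1935]
tool_rot: [0.004, 0.018, 1.0, 0.001]
contact_force: [1.1, 1.1, 1.8]
gripper_width: 1.003
grasp_force: 0.0
```

```bash
cat >> m.py <<'E'
c0=np.array([.505,-.1355]);a=np.radians(-4.4);X=np.array([np.cos(a),np.sin(a)]);Y=np.array([-X[1],X[0]])
P=np.array([cast(S,*p,.06)[:2] for p in b[:,0]],np.float32)
for w in cv2.boxPoints(cv2.minAreaRect(P)): print("in sheet",((w-c0)@X).round(3),((w-c0)@Y).round(3))
E
python3 m.py 12
```

```text
18.35 [ 0.73059143 -0.13419277  0.18765136] [ 8.88615737e-04  1.78870255e-02  9.99839617e-01 -6.77009525e-05] [ 0.71  0.87 -1.16  1.32  0.79  1.44  1.14]
T [([334, 188], [0.58, -0.045]), ([367, 206], [0.521, -0.151]), ([372, 225], [0.46, -0.166]), ([334, 224], [0.463, -0.045])] ((0.5194581747055054, -0.10720932483673096), (0.12826009094715118, 0.12443776428699493), 87.86013793945312)
S [([311, 223], [0.582, -0.047]), ([281, 223], [0.576, -0.128]), ([267, 201], [0.464, -0.167]), ([309, 200], [0.467, -0.043])] ((0.5205835700035095, -0.10665038228034973), (0.12867237627506256, 0.11512889713048935), 86.00914001464844)
in sheet -0.044 -0.035
in sheet 0.071 -0.034
in sheet 0.07 0.095
in sheet -0.045 0.094
```

The rack is on the sheet with at least 50 mm of margin on every side: it spans -45 to 71 mm in sheet x and about -87 to 95 mm in sheet y. The arm is clear, so I'm handing in.

```bash
python3 -c "
from station import bot
print(bot.hand_in())"
```

```text
the job is handed in; nothing more can be done
None
```

I tipped the rack onto its base by light pushing and slid it fully onto the drip sheet, at least 50 mm inside every edge by the visible edges plus its known length. The job is handed in with no verdict returned; the arm is clear, and I saw no contact with the pot, jars or pliers but didn't re-measure them.

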